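# Ready the strip gauge: saddle over the bar, dial held on its third stop

### The job

Get the strip gauge on the craft bench ready: hang the loose metal saddle astride the gauge's round bar and let go of it, then grip the gauge's spring-return dial and turn it clockwise (seen from above), counting the clicks, to the third stop past home, without running on to the fourth. The dial springs home if released, so finish while still gripping it and holding it on the third stop, with the saddle still hanging on the bar and the glue bottle, tape measure and jar left as they stand.

Things in the scene. Friction and masses are not known exactly. Their poses are not given: they have to be found in the camera images.
- gauge: The strip gauge, fixed on the bench: aluminium base plate 150 x 340 x 12 mm (x, y, z) with a steel bar over its left (+y) half and a grey dial housing (120 x 120 mm, top 84 mm above the bench) centred at y = -105 mm. A steel fence 30 mm high under the bar follows the dial, 8 mm in +y per stop. Origin: centre of the plate's underside; x away from its front edge, y along the bar, z up.
- bar_mid (a point): Middle of the axis of the round steel bar (20 mm diameter, level, 100 mm above the bench, along the gauge's y); axes as the gauge. Two 16 mm posts hold its ends, 170 mm apart between centres; nothing stands above the bar.
- saddle: Loose saddle, about 160 g: an inverted U of 4 mm aluminium, legs 55 mm high and 50 mm long (y), gap between legs 34 mm (x), 42 mm wide outside. On top a grey upright grip tab 12 mm thick (x), 34 long (y), 34 high; whole height 93 mm. Starts standing on its legs on the bench. Origin: midway between the feet; y along the channel, to lie along the bar either way round; z up.
- saddle_crown (a point): Centre of the underside of the saddle's top, 55 mm above its feet: this rests on the top of the bar, 10 mm above bar_mid, when hung.
- saddle_grip (a point): Point in the grip tab to pinch, 82 mm above the saddle's feet, 23 mm above its top plate, 11 mm below the tab's top; pinch across the 12 mm thickness (saddle x).
- dial_grip (a point): Grip point of the black dial, on its vertical axis, 116 mm above the bench, 12 mm below the top of its grip bar: 54 mm long (point x), 14 thick (point y), 34 high, on a disc of 64 mm diameter whose top is 22 mm below this point. A white line marks its pointer end (-x), at home towards the gauge's -x. White marks on the housing show the stops: a longer one at home, then five short.
- dial_turn (a joint): Dial angle in rad: 0 at home (its start), growing clockwise seen from above. Click stops every 0.4: first 0.4, second 0.8, third 1.2, fourth 1.6, fifth 2.0; end of travel 2.05. A return spring (0.06 N m at home, 0.11 at the third stop) drives it home when released; clicks add a ripple of 0.05 N m either way, so no stop holds by itself.
- dial: The black dial itself, disc and grip bar (see dial_grip); it turns about its own vertical z axis. Origin: centre of the disc's underside, 84 mm above the bench.
- glue: Small white glue bottle, 36 mm diameter, 95 mm high, standing; origin under its centre. Leave alone.
- tape: Dark blue tape measure, 65 x 32 x 60 mm, standing; origin under its centre. Leave alone.
- jar: Amber jar with red lid, 64 mm diameter, 75 mm high, standing; origin under its centre. Leave alone.
Not all that is in view belongs to the job. What is shaped like the saddle but pink is not meant.

How it is judged:
By the outcome, as a careful person would: the job done as asked, in the order asked, and still so for the second after the job is handed in, while the arm keeps its last pose, push and grip.
It also fails if it takes over 51 s, if anything falls off the work surface, if the arm or the gripper's body presses on something with over 40 N, if the wrist force passes 120 N, or if a joint passes its speed limit or range.

### The arm

A 6-joint arm with a two-finger parallel gripper is mounted at the origin on the work surface. World frame = base frame: x ahead of the robot, y to its left, z up, the work surface at z = 0. Lengths are in m, angles in rad, forces in N, time in s.
With the tool pointing down it reaches from about 0.3 to 0.775 m from the base axis. Payload 14.6 kg.
Tool frame: the origin (TCP) lies on the centre line of the jaws, within the pads' length; the fingertips stand 19 mm ahead of it and the grasp point (between the pads) is the TCP; y points along the fingers, x is the direction in which the jaws open and shut, and the axes are right-handed (so a half turn about y gives the same grasp; the last joint's range is limited). The gripper opens to 94 mm and grips with 3 to 60 N. Pads are 16 mm wide; open, the fingers measure 119 mm over their backs; the gripper's body (75 mm by 177 mm) begins 78 mm behind the grasp point.
Start: joints at [1.234, 0.3, 1.521, -0, 1.321, -0.067], TCP at [0.147, 0.53, 0.224] pointing down, gripper open.
Joint ranges: [-3.03, 3.03], [-0.79, 2.21], [0.23, 2.52], [-1.04, 4.18], [0, 3.07], [-2.55, 2.55]. Speed limits (rad/s): [2.22, 2.22, 2.57, 3.14, 3.14, 3.14].

### API

Orientations are given as [roll, pitch, yaw] about the fixed x, y, z axes, in that order (R = Rz(yaw) Ry(pitch) Rx(roll)).
In Python, from station import get_obs, cams, workorder gives the robot as it stands.
- The arm moves only by the shell command python3 -m handwheel 'ROWS' [FORCE]. ROWS is JSON, a list of rows, each an object of numbers: "fingers": the opening, from -1 (shut) to 1 (fully open); "x", "y", "z": the shift along the tool's x, y, z in m; "spin": the turn about the tool's y in degrees. In form: [{"fingers": .., "x": .., "y": .., "z": .., "spin": ..}, ...]. A call has exactly 10 rows; each row is the pose to reach, as a shift and turn from the pose commanded when the call began, along the tool's axes at that moment; what a row does not reach only later rows make up. A row lasts 1/10 s, in which the tool goes at most 50 mm and 8.59 degrees, less where a joint would pass 70% of its speed; a pose out of reach is approached as far as the arm can. A call with a gripper value outside its range is refused whole. The fingers move at their own pace and stop on an object; FORCE is the grip in N (left out, the last holds). Time passes only in rows, so rows that repeat a pose let the fingers close, or fill a call up. It gives the time, the measured TCP pose, the force and the opening at its end, in the units of the state.
- get_obs(): the state, without advancing time (a new reading comes with each control period).
- cams.camera(name): name is "scene" or "top"; returns (picture, depth): 400x640x3 uint8, red, green, blue; 400x640 float32, m along the optical axis (not along the pixel's ray), 0 where there is no reading.
- cams.get_calibration(name): a dict with "fx", "fy", "cx", "cy" (pixels), "view" (4x4, takes a point from world to camera coordinates). Camera axes: x right, y down, z forward; pixel columns grow to the right and rows downward; lengths in m; the calibration is good to about 2 mm. A picture is of the moment at which its call begins. get_calibration takes no time and is no camera call.
- workorder.hand_in(): hands the job in, once; it reports no verdict.
The state is a dict: "time_s": time; "qpos": joint angles; "joint_vel": joint speeds; "tau": joint torques, N m; "ee_pos": TCP position; "eef_rot": TCP orientation; "force": force on the tool from outside, world axes, zero at the start; "moment": the same for the moment, N m; "grip_width": finger opening in m.
Only numpy, scipy, OpenCV 4.12 (cv2) and the standard library are available. Lean on these libraries where they do the work, as an engineer would, in place of code of your own. Each camera call takes 0.05 s, during which the arm holds its last target. There are 200 camera calls.

## Working session

There is one attempt and no reset: what is moved stays moved. The work goes in short steps, Python scripts to look and compute and a shell command to move; the robot and the scene stay as the last step left them, time stands still between calls to the robot, and variables do not carry over. Pictures are saved under pics/ and viewed, about 8 in all and at most 12, crops included, and the job is handed in when it is done.

```bash
mkdir -p pics; cat > h.py <<'E'
import numpy as np,cv2
from station import get_obs,cams,workorder
def grab(n,f):
    im,d=cams.camera(n); cv2.imwrite('pics/'+f+'.png',im[:,:,::-1]); np.savez('pics/'+f+'.npz',im=im,d=d); return im,d
def ray(n,u,v):
    c=cams.get_calibration(n); V=np.array(c['view']); R=V[:3,:3];t=V[:3,3]
    return -R.T@t, R.T@np.array([(u-c['cx'])/c['fx'],(v-c['cy'])/c['fy'],1.])
def onz(n,u,v,z):
    o,r=ray(n,u,v); return o+r*(z-o[2])/r[2]
def dep(n,u,v,d):
    o,r=ray(n,u,v); return o+r*d
def proj(n,p):
    c=cams.get_calibration(n); q=np.array(c['view'])@np.r_[p,1]
    return np.array([c['fx']*q[0]/q[2]+c['cx'],c['fy']*q[1]/q[2]+c['cy']])
def cloud(n,d):
    v,u=np.mgrid[:400,:640]; o,_=ray(n,0,0); c=cams.get_calibration(n);R=np.array(c['view'])[:3,:3]
    P=np.stack([(u-c['cx'])/c['fx'],(v-c['cy'])/c['fy'],np.ones(u.shape)],-1)*d[...,None]
    return P@R+o
E
python3 - <<'E'
from h import *
grab('top','top0');grab('scene','sc0')
o=get_obs()
for k,v in o.items(): print(k,np.round(v,3))
for n in('top','scene'):print(n,ray(n,320,200))
E
```

```text
time_s 0.1
qpos [ 1.234  0.3    1.522 -0.     1.321 -0.067]
joint_vel [ 0.    -0.001 -0.003  0.     0.     0.002]
tau [ 1.0000e-03 -5.3265e+01 -3.5329e+01  7.1000e-02  2.3000e-02  0.0000e+00]
ee_pos [0.147 0.53  0.224]
eef_rot [-1.571e+00  1.000e-03  1.301e+00]
force [0.133 0.325 0.79 ]
moment [-0.051  0.022  0.003]
grip_width 0.094
top (array([0.4806499, 0.0211687, 0.9804528]), array([ 0.15606503,  0.01484152, -0.98770118]))
scene (array([1.17457877, 0.62795953, 0.66518881]), array([-0.58029297, -0.58636176, -0.56528353]))
```

View pics/top0.png

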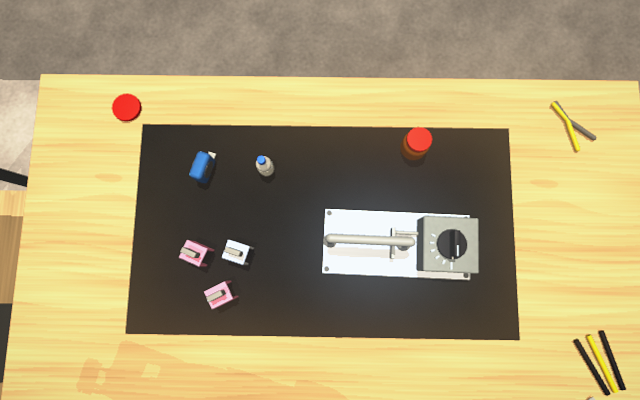

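View pics/sc0.png

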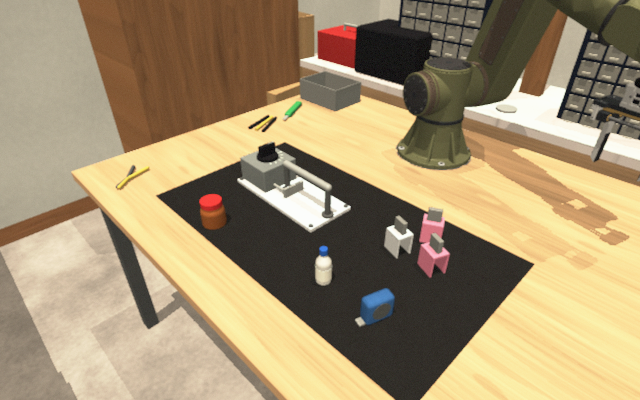

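Top view: there are three saddle-shaped candidates, pink at (194,253), pink at (219,295) and white/aluminium at (236,252). The aluminium one fits, because pink is excluded. The gauge bar runs (330,240)-(412,242), the dial is at (452,245), glue at (265,166), tape at (202,166) and jar at (418,142). I'll confirm with an enlarged crop and measure.

```bash
python3 - <<'E'
from h import *
t=np.load('pics/top0.npz');s=np.load('pics/sc0.npz')
a=cv2.resize(t['im'][230:315,170:265],None,fx=5,fy=5,interpolation=cv2.INTER_CUBIC)[:400]
b=cv2.resize(s['im'][200:285,375:470],None,fx=3.2,fy=4.7,interpolation=cv2.INTER_CUBIC)[:400]
cv2.imwrite('pics/crop1.png',np.hstack([a,b])[:,:,::-1])
for n,z in(('top',t),('scene',s)):
    C=cloud(n,z['d'])
    np.save('pics/C_'+n,C)
    print(n,'bench z',np.round([C[350,400,2] if n=='top' else C[150,350,2]],4))
def box(C,b,zr):
    x0,x1,y0,y1=b; M=(C[...,0]>x0)&(C[...,0]<x1)&(C[...,1]>y0)&(C[...,1]<y1)&(C[...,2]>zr[0])&(C[...,2]<zr[1]);return M
C=np.load('pics/C_top.npy');S=np.load('pics/C_scene.npy')
for nm,(u,v) in dict(sad=(236,252),pink1=(194,253),pink2=(219,295),barL=(340,240),barR=(400,241),dial=(452,245),glue=(265,160),tape=(202,163),jar=(419,138)).items():
    print(nm,C[v,u].round(3))
p=C[252,236]
for n,Q in(('top',C),('scene',S)):
  for lo,hi in((.083,.11),(.05,.07)):
    M=box(Q,(p[0]-.05,p[0]+.05,p[1]-.04,p[1]+.04),(lo,hi)); P=Q[M]
    print(n,lo,len(P))
    if len(P)>4:
        r=cv2.minAreaRect((P[:,:2]*1000).astype(np.float32)); print('  mean',P.mean(0).round(4),'zmax',P[:,2].max().round(4),'rect',r)
p=C[245,452]
for n,Q in(('top',C),('scene',S)):
    for lo,hi in((.112,.14),(.076,.09)):
        M=box(Q,(p[0]-.09,p[0]+.09,p[1]-.09,p[1]+.09),(lo,hi)); P=Q[M]; print(n,'dial',lo,len(P),P.mean(0).round(4) if len(P) else '', np.median(P[:,2]).round(4) if len(P) else '',cv2.minAreaRect((P[:,:2]*1000).astype(np.float32)) if len(P)>4 else '')
    q=(C[240,340]+C[241,400])/2
    M=box(Q,(q[0]-.03,q[0]+.03,q[1]-.11,q[1]+.11),(.085,.125)); P=Q[M]
    print(n,'bar',len(P),P.mean(0).round(4),np.percentile(P[:,2],[50,95]).round(4),cv2.minAreaRect((P[:,:2]*1000).astype(np.float32)))
E
```

```text
top bench z [-0.0006]
scene bench z [0.0026]
sad [0.506 0.211 0.096]
pink1 [0.503 0.301 0.095]
pink2 [0.416 0.243 0.095]
barL [ 0.534 -0.009  0.108]
barR [ 0.534 -0.135  0.11 ]
dial [ 0.526 -0.24   0.119]
glue [0.711 0.159 0.082]
tape [0.708 0.306 0.06 ]
jar [ 0.768 -0.186  0.077]
top 0.083 96
  mean [0.5083 0.2205 0.0931] zmax 0.0974 rect ((508.4654235839844, 221.10888671875), (33.70271682739258, 12.025093078613281), 72.4347915649414)
top 0.05 339
  mean [0.5085 0.2192 0.0597] zmax 0.0696 rect ((508.77392578125, 221.5050048828125), (50.72103500366211, 41.75501251220703), 72.2000961303711)
scene 0.083 84
  mean [0.512  0.2238 0.0908] zmax 0.095 rect ((510.3849182128906, 222.6164093017578), (34.113521575927734, 13.648384094238281), 72.11309814453125)
scene 0.05 243
  mean [0.5175 0.2251 0.0593] zmax 0.0698 rect ((509.9468078613281, 221.74575805664062), (52.465274810791016, 43.31694412231445), 74.84554290771484)
top dial 0.112 223 [ 0.531  -0.2428  0.1261] 0.1277 ((531.4132690429688, -201.68780517578125), (102.22727966308594, 52.95199203491211), 88.86622619628906)
top dial 0.076 2383 [ 0.5303 -0.2441  0.0848] 0.0848 ((531.1795043945312, -246.3559112548828), (119.62593841552734, 120.0331802368164), 88.19153594970703)
top bar 822 [ 0.5362 -0.0715  0.1086] [0.1091 0.1123] ((536.662109375, -72.13426971435547), (185.65257263183594, 19.94141387939453), 88.15424346923828)
scene dial 0.112 121 [ 0.5346 -0.2425  0.1225] 0.1228 ((544.189697265625, -208.55194091796875), (103.88235473632812, 54.519256591796875), 72.28269958496094)
scene dial 0.076 631 [ 0.5477 -0.2287  0.0838] 0.0843 ((533.9820556640625, -230.63340759277344), (160.357666015625, 120.64510345458984), 88.08660125732422)
scene bar 424 [ 0.5428 -0.0612  0.1045] [0.1062 0.111 ] ((540.1461791992188, -69.59961700439453), (184.58187866210938, 18.82270050048828), 88.17041015625)
```

View pics/crop1.png

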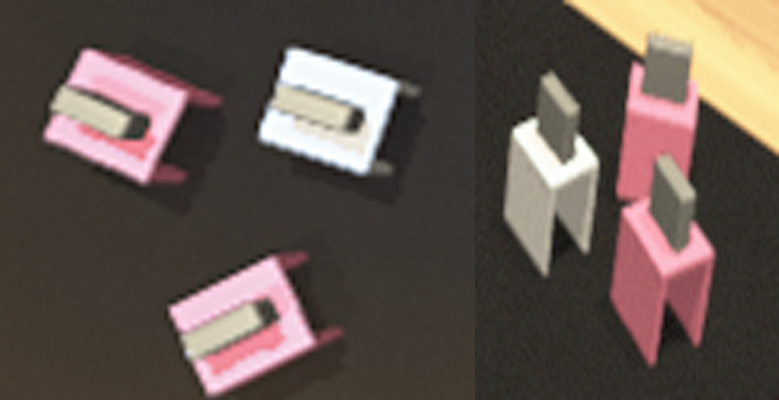

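Confirmed: the unpainted aluminium saddle is at crop pixel (330,110), and the other two are pink. The measured sizes check out: tab 34x12 with its top at 0.093, bar 186x20 with its top at 0.110, housing 120x120 at 0.084. Next is a refined dial fix and a shift calculator.

```bash
cat >> h.py <<'E'
def go(p,yawdeg):
    o=get_obs(); e=np.array(o['ee_pos']); y=o['eef_rot'][2]; d=np.array(p)-e
    x=np.array([np.cos(y),np.sin(y),0]);z=np.array([-np.sin(y),np.cos(y),0])
    s=np.degrees(y)-yawdeg; s=(s+180)%360-180
    print('t',round(o['time_s'],2),'pos',e.round(4),'rot',np.degrees(o['eef_rot']).round(2),'w',round(o['grip_width'],4),'F',np.round(o['force'],1),'M',np.round(o['moment'],2),'q',np.round(o['qpos'],2))
    print('shift x %.4f y %.4f z %.4f spin %.2f'%(d@x,-d[2],d@z,s))
E
python3 - <<'E'
from h import *
for n in('top','scene'):
    Q=np.load('pics/C_%s.npy'%n); M=(abs(Q[...,0]-.531)<.06)&(abs(Q[...,1]+.246)<.045)&(Q[...,2]>.105)&(Q[...,2]<.14);P=Q[M]
    print(n,len(P),P.mean(0).round(4),np.percentile(P[:,2],[10,50,90]).round(4),cv2.minAreaRect((P[:,:2]*1000).astype(np.float32)))
go([.509,.222,.15],-17.6)
E
```

```text
top 249 [ 0.5304 -0.2443  0.1242] [0.1114 0.1274 0.1299] ((530.6310424804688, -245.98658752441406), (13.62386417388916, 53.187129974365234), 86.91064453125)
scene 159 [ 0.5353 -0.2429  0.1191] [0.1082 0.1197 0.1286] ((532.512939453125, -245.93626403808594), (18.47949981689453, 55.99584197998047), 87.37388610839844)
t 0.1 pos [0.1465 0.5299 0.224 ] rot [-9.000e+01  6.000e-02  7.454e+01] w 0.0939 F [0.1 0.3 0.8] M [-0.05  0.02  0.  ] q [ 1.23  0.3   1.52 -0.    1.32 -0.07]
shift x -0.2002 y 0.0740 z -0.4314 spin 92.14
```

```bash
python3 -m handwheel '[{"fingers":1,"x":-0.02,"y":0,"z":-0.043,"spin":8},{"fingers":0.5,"x":-0.04,"y":0,"z":-0.086,"spin":16},{"fingers":0.2,"x":-0.06,"y":0,"z":-0.13,"spin":24},{"fingers":0.1,"x":-0.08,"y":0,"z":-0.173,"spin":32},{"fingers":0.1,"x":-0.1,"y":0,"z":-0.216,"spin":40},{"fingers":0.1,"x":-0.12,"y":0,"z":-0.259,"spin":48},{"fingers":0.1,"x":-0.14,"y":0,"z":-0.302,"spin":56},{"fingers":0.1,"x":-0.16,"y":0,"z":-0.345,"spin":64},{"fingers":0.1,"x":-0.18,"y":0,"z":-0.388,"spin":72},{"fingers":0.1,"x":-0.2,"y":0,"z":-0.431,"spin":80}]' 20
python3 -c "
from h import *;go([.509,.222,.13],-17.6)"
```

```text
time_s: 1.1
ee_pos: [0.5098, 0.2208, 0.2242]
eef_rot: [-1.571, 0.0, -0.101]
force: [-0.1, 0.5, -0.6]
grip_width: 0.0515
t 1.1 pos [0.5098 0.2208 0.2242] rot [-9.001e+01  2.000e-02 -5.790e+00] w 0.0515 F [-0.1  0.5 -0.6] M [-0.05  0.08 -0.02] q [0.34 0.31 1.5  0.   1.32 0.44]
shift x -0.0010 y 0.0942 z 0.0011 spin 11.81
```

```bash
python3 -m handwheel '[{"fingers":0.1,"x":-0.001,"y":0.02,"z":0.001,"spin":6},{"fingers":0.1,"x":-0.001,"y":0.04,"z":0.001,"spin":12},{"fingers":0.1,"x":-0.001,"y":0.06,"z":0.001,"spin":12},{"fingers":0.1,"x":-0.001,"y":0.075,"z":0.001,"spin":12},{"fingers":0.1,"x":-0.001,"y":0.09,"z":0.001,"spin":12},{"fingers":0.1,"x":-0.001,"y":0.094,"z":0.001,"spin":12},{"fingers":0.1,"x":-0.001,"y":0.094,"z":0.001,"spin":12},{"fingers":0.1,"x":-0.001,"y":0.094,"z":0.001,"spin":12},{"fingers":0.1,"x":-0.001,"y":0.094,"z":0.001,"spin":12},{"fingers":0.1,"x":-0.001,"y":0.094,"z":0.001,"spin":12}]'
python3 - <<'E'
from h import *
go([.509,.222,.084],-17.6)
a=grab('top','top1')[0][200:300,180:290];b=grab('scene','sc1')[0][150:270,340:450]
cv2.imwrite('pics/crop2.png',np.hstack([cv2.resize(a,(400,400)),cv2.resize(b,(400,400))])[:,:,::-1])
E
```

```text
time_s: 2.1
ee_pos: [0.508, 0.2236, 0.131]
eef_rot: [-1.57, -0.001, -0.305]
force: [0.2, 0.4, -0.1]
grip_width: 0.0516
t 2.1 pos [0.508  0.2236 0.131 ] rot [-8.997e+01 -4.000e-02 -1.745e+01] w 0.0516 F [ 0.2  0.4 -0.1] M [-0.11  0.1  -0.01] q [ 0.35  0.4   1.61 -0.    1.13  0.65]
shift x 0.0015 y 0.0470 z -0.0012 spin 0.15
```

View pics/crop2.png

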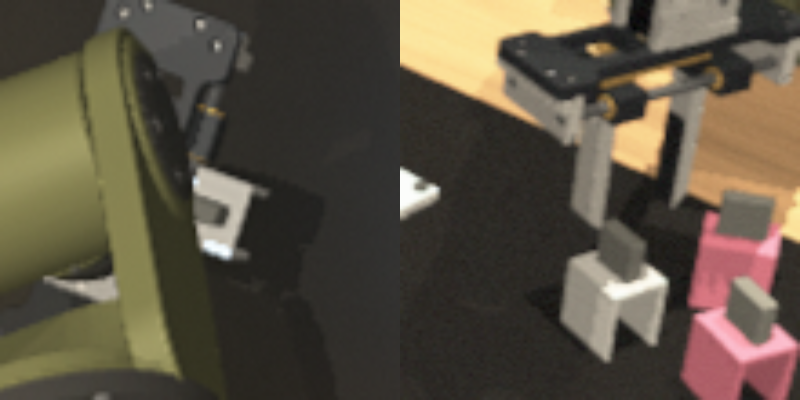

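The fingers (scene crop (592,215) and (678,200)) straddle the tab at (622,250). I'll descend and pinch.

```bash
python3 -m handwheel '[{"fingers":0.1,"x":0.0015,"y":0.015,"z":-0.001,"spin":0},{"fingers":0.1,"x":0.0015,"y":0.03,"z":-0.001,"spin":0},{"fingers":0.1,"x":0.0015,"y":0.04,"z":-0.001,"spin":0},{"fingers":0.1,"x":0.0015,"y":0.047,"z":-0.001,"spin":0},{"fingers":0.1,"x":0.0015,"y":0.047,"z":-0.001,"spin":0},{"fingers":-1,"x":0.0015,"y":0.047,"z":-0.001,"spin":0},{"fingers":-1,"x":0.0015,"y":0.047,"z":-0.001,"spin":0},{"fingers":-1,"x":0.0015,"y":0.047,"z":-0.001,"spin":0},{"fingers":-1,"x":0.0015,"y":0.047,"z":-0.001,"spin":0},{"fingers":-1,"x":0.0015,"y":0.047,"z":-0.001,"spin":0}]' 25
python3 -c "
from h import *;go([.538,-.072,.215],-1.85)"
```

```text
time_s: 3.2
ee_pos: [0.509, 0.2222, 0.0836]
eef_rot: [-1.571, -0.0, -0.305]
force: [0.2, -0.7, 0.3]
grip_width: 0.0149
t 3.2 pos [0.509  0.2222 0.0836] rot [-8.999e+01 -1.000e-02 -1.746e+01] w 0.0149 F [ 0.2 -0.7  0.3] M [-0.05  0.05 -0.03] q [ 0.35  0.47  1.64 -0.    1.03  0.65]
shift x 0.1159 y -0.1314 z -0.2719 spin -15.61
```

```bash
python3 -m handwheel '[{"fingers":-1,"x":0,"y":0,"z":0,"spin":0},{"fingers":-1,"x":0,"y":0,"z":0,"spin":0},{"fingers":-1,"x":0,"y":-0.01,"z":0,"spin":0},{"fingers":-1,"x":0,"y":-0.03,"z":0,"spin":0},{"fingers":-1,"x":0,"y":-0.05,"z":0,"spin":0},{"fingers":-1,"x":0,"y":-0.075,"z":0,"spin":0},{"fingers":-1,"x":0,"y":-0.1,"z":0,"spin":0},{"fingers":-1,"x":0,"y":-0.12,"z":0,"spin":0},{"fingers":-1,"x":0,"y":-0.135,"z":0,"spin":0},{"fingers":-1,"x":0,"y":-0.135,"z":0,"spin":0}]' 25
python3 -c "
from h import *;go([.537,-.071,.215],-1.85)"
```

```text
time_s: 4.2
ee_pos: [0.5095, 0.2224, 0.221]
eef_rot: [-1.568, -0.003, -0.305]
force: [0.2, -1.0, -0.7]
grip_width: 0.0121
t 4.2 pos [0.5095 0.2224 0.221 ] rot [-89.86  -0.18 -17.46] w 0.0121 F [ 0.2 -1.  -0.7] M [-0.1   0.1   0.03] q [ 0.35  0.31  1.51 -0.    1.31  0.65]
shift x 0.1142 y 0.0060 z -0.2716 spin -15.61
```

```bash
python3 -m handwheel '[{"fingers":-1,"x":0.007,"y":0,"z":-0.017,"spin":-1},{"fingers":-1,"x":0.02,"y":0,"z":-0.047,"spin":-2.5},{"fingers":-1,"x":0.034,"y":0,"z":-0.082,"spin":-4.5},{"fingers":-1,"x":0.05,"y":0,"z":-0.12,"spin":-7},{"fingers":-1,"x":0.066,"y":0,"z":-0.158,"spin":-9},{"fingers":-1,"x":0.082,"y":0,"z":-0.195,"spin":-11},{"fingers":-1,"x":0.097,"y":0,"z":-0.23,"spin":-13},{"fingers":-1,"x":0.108,"y":0,"z":-0.256,"spin":-15},{"fingers":-1,"x":0.1145,"y":0,"z":-0.2715,"spin":-15.6},{"fingers":-1,"x":0.1145,"y":0,"z":-0.2715,"spin":-15.6}]'
python3 - <<'E'
from h import *
go([.5375,-.071,.16],-1.85)
a,d=grab('top','top2');b,e=grab('scene','sc2')
cv2.imwrite('pics/crop3.png',np.hstack([cv2.resize(a[170:300,290:420],(400,400)),cv2.resize(b[100:250,230:380],(400,400))])[:,:,::-1])
for n,D in(('top',d),('scene',e)):
    Q=cloud(n,D)
    for lo,hi in((.125,.15),):
        M=(abs(Q[...,0]-.538)<.045)&(abs(Q[...,1]+.071)<.045)&(Q[...,2]>lo)&(Q[...,2]<hi);P=Q[M]
        if len(P)>5: print(n,len(P),P.min(0).round(4),P.max(0).round(4))
E
```

```text
time_s: 5.2
ee_pos: [0.5364, -0.073, 0.2176]
eef_rot: [-1.571, 0.001, -0.035]
force: [0.7, -0.3, -1.1]
grip_width: 0.0116
t 5.2 pos [ 0.5364 -0.073   0.2176] rot [-9.00e+01  7.00e-02 -1.99e+00] w 0.0116 F [ 0.7 -0.3 -1.1] M [-0.06  0.04  0.01] q [-0.2   0.29  1.55 -0.    1.3  -0.17]
shift x 0.0010 y 0.0576 z 0.0020 spin -0.14
scene 124 [ 0.5165 -0.0984  0.1336] [ 0.5602 -0.0458  0.1499]
```

View pics/crop3.png

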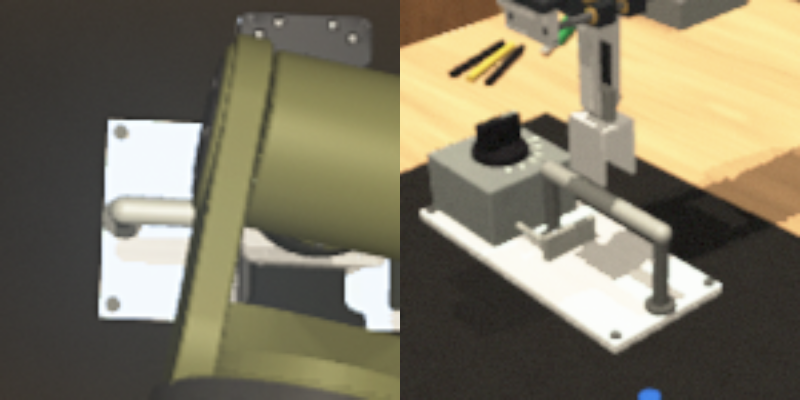

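The saddle is held upright at scene crop (600,140) over the bar (610,200). Its centre measures (0.538, -0.072), so it is aligned. Lowering.

```bash
python3 -m handwheel '[{"fingers":-1,"x":0.001,"y":0.01,"z":0.001,"spin":-0.1},{"fingers":-1,"x":0.001,"y":0.02,"z":0.001,"spin":-0.1},{"fingers":-1,"x":0.001,"y":0.03,"z":0.001,"spin":-0.1},{"fingers":-1,"x":0.001,"y":0.04,"z":0.001,"spin":-0.1},{"fingers":-1,"x":0.001,"y":0.05,"z":0.001,"spin":-0.1},{"fingers":-1,"x":0.001,"y":0.06,"z":0.001,"spin":-0.1},{"fingers":-1,"x":0.001,"y":0.068,"z":0.001,"spin":-0.1},{"fingers":-1,"x":0.001,"y":0.074,"z":0.001,"spin":-0.1},{"fingers":-1,"x":0.001,"y":0.074,"z":0.001,"spin":-0.1},{"fingers":-1,"x":0.001,"y":0.074,"z":0.001,"spin":-0.1}]'
python3 - <<'E'
from h import *
go([.5375,-.071,.138],-1.85)
b,e=grab('scene','sc3')
cv2.imwrite('pics/crop4.png',cv2.resize(b[100:250,230:380],(500,500))[:,:,::-1])
E
```

```text
time_s: 6.3
ee_pos: [0.5379, -0.0703, 0.1447]
eef_rot: [-1.571, -0.0, -0.031]
force: [0.1, -0.6, -1.6]
grip_width: 0.0119
t 6.3 pos [ 0.5379 -0.0703  0.1447] rot [-9.00e+01 -2.00e-02 -1.76e+00] w 0.0119 F [ 0.1 -0.6 -1.6] M [-0.11  0.08 -0.04] q [-0.2   0.36  1.63  0.    1.15 -0.17]
shift x -0.0003 y 0.0067 z -0.0007 spin 0.09
```

View pics/crop4.png

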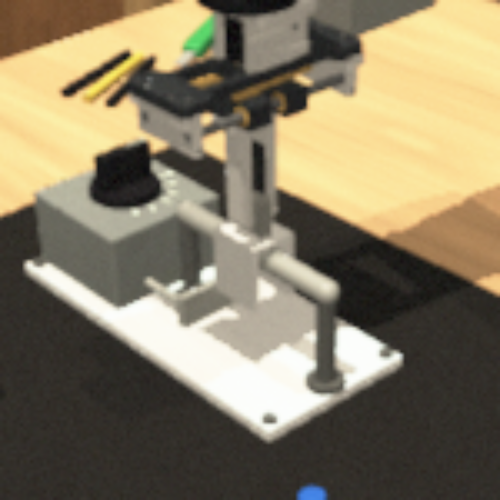

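The saddle at (245,260) straddles the bar, with its legs on both sides. I'll lower it onto the bar and release only a little: 50 mm over the fingers leaves the opening clear.

```bash
python3 -m handwheel '[{"fingers":-1,"x":0,"y":0.002,"z":-0.0005,"spin":0},{"fingers":-1,"x":0,"y":0.004,"z":-0.0005,"spin":0},{"fingers":-1,"x":0,"y":0.005,"z":-0.0005,"spin":0},{"fingers":-1,"x":0,"y":0.006,"z":-0.0005,"spin":0},{"fingers":-1,"x":0,"y":0.006,"z":-0.0005,"spin":0},{"fingers":-1,"x":0,"y":0.006,"z":-0.0005,"spin":0},{"fingers":-0.7,"x":0,"y":0.006,"z":-0.0005,"spin":0},{"fingers":-0.5,"x":0,"y":0.006,"z":-0.0005,"spin":0},{"fingers":-0.2,"x":0,"y":0.006,"z":-0.0005,"spin":0},{"fingers":0,"x":0,"y":0.006,"z":-0.0005,"spin":0}]'
python3 - <<'E'
from h import *
go([.538,-.071,.21],-1.85)
E
```

```text
time_s: 7.35
ee_pos: [0.5378, -0.0707, 0.1385]
eef_rot: [-1.571, -0.0, -0.031]
force: [0.8, -0.3, -0.0]
grip_width: 0.0346
t 7.35 pos [ 0.5378 -0.0707  0.1385] rot [-9.00e+01 -1.00e-02 -1.76e+00] w 0.0346 F [ 0.8 -0.3 -0. ] M [-0.08  0.15 -0.07] q [-0.2   0.37  1.64  0.    1.13 -0.17]
shift x 0.0002 y -0.0715 z -0.0002 spin 0.09
```

```bash
python3 -m handwheel '[{"fingers":0,"x":0,"y":0,"z":0,"spin":0},{"fingers":0,"x":0,"y":0,"z":0,"spin":0},{"fingers":0,"x":0,"y":-0.01,"z":0,"spin":0},{"fingers":0,"x":0,"y":-0.025,"z":0,"spin":0},{"fingers":0,"x":0,"y":-0.045,"z":0,"spin":0},{"fingers":0,"x":0,"y":-0.065,"z":0,"spin":0},{"fingers":0,"x":0,"y":-0.08,"z":0,"spin":0},{"fingers":0,"x":0,"y":-0.09,"z":0,"spin":0},{"fingers":0,"x":0,"y":-0.09,"z":0,"spin":0},{"fingers":0,"x":0,"y":-0.09,"z":0,"spin":0}]'
python3 - <<'E'
from h import *
b,e=grab('scene','sc4')
cv2.imwrite('pics/crop5.png',cv2.resize(b[100:250,230:380],(500,500))[:,:,::-1])
go([.5315,-.246,.2],88)
E
```

```text
time_s: 8.35
ee_pos: [0.5375, -0.0707, 0.2281]
eef_rot: [-1.571, 0.0, -0.031]
force: [0.8, 0.4, -0.5]
grip_width: 0.0473
t 8.4 pos [ 0.5374 -0.0707  0.2277] rot [-8.999e+01  6.000e-02 -1.760e+00] w 0.0467 F [-0.5 -0.4 -0.4] M [-0.08  0.04  0.04] q [-0.2   0.28  1.54 -0.    1.32 -0.17]
shift x -0.0006 y 0.0277 z -0.1754 spin -89.76
```

View pics/crop5.png

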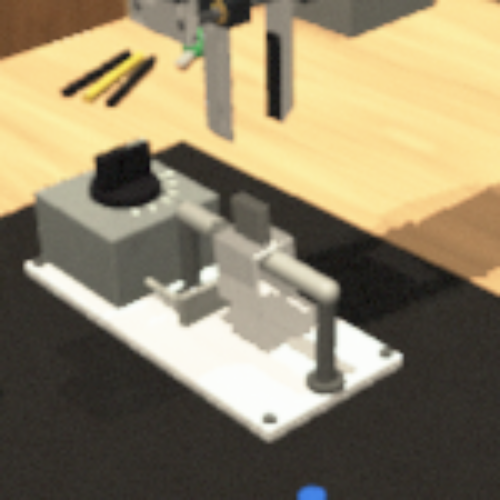

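The saddle hangs astride the bar at (250,265) with its tab upright, and the fingers are clear. Now to the dial.

```bash
python3 -m handwheel '[{"fingers":0,"x":0,"y":0,"z":-0.015,"spin":-8},{"fingers":0,"x":0,"y":0,"z":-0.035,"spin":-16},{"fingers":0,"x":0,"y":0,"z":-0.055,"spin":-24},{"fingers":0,"x":0,"y":0,"z":-0.08,"spin":-32},{"fingers":0,"x":0,"y":0,"z":-0.105,"spin":-40},{"fingers":0,"x":0,"y":0,"z":-0.13,"spin":-48},{"fingers":0,"x":0,"y":0,"z":-0.15,"spin":-56},{"fingers":0,"x":0,"y":0,"z":-0.165,"spin":-64},{"fingers":0,"x":0,"y":0,"z":-0.175,"spin":-72},{"fingers":0,"x":0,"y":0,"z":-0.175,"spin":-80}]'
python3 -m handwheel '[{"fingers":0,"x":0,"y":0.01,"z":0,"spin":-8},{"fingers":0,"x":0,"y":0.02,"z":0,"spin":-9.8},{"fingers":0,"x":0,"y":0.04,"z":0,"spin":-9.8},{"fingers":0,"x":0,"y":0.05,"z":0,"spin":-9.8},{"fingers":0,"x":0,"y":0.06,"z":0,"spin":-9.8},{"fingers":0,"x":0,"y":0.068,"z":0,"spin":-9.8},{"fingers":0,"x":0,"y":0.068,"z":0,"spin":-9.8},{"fingers":0,"x":0,"y":0.068,"z":0,"spin":-9.8},{"fingers":0,"x":0,"y":0.068,"z":0,"spin":-9.8},{"fingers":0,"x":0,"y":0.068,"z":0,"spin":-9.8}]'
python3 - <<'E'
from h import *
b,e=grab('scene','sc5');a,d=grab('top','top5')
cv2.imwrite('pics/crop6.png',np.hstack([cv2.resize(a[180:310,380:510],(400,400)),cv2.resize(b[90:210,210:330],(400,400))])[:,:,::-1])
go([.5315,-.246,.118],88)
E
```

```text
time_s: 9.4
ee_pos: [0.5319, -0.2467, 0.2272]
eef_rot: [-1.569, -0.0, 1.37]
force: [0.2, -0.6, 0.1]
grip_width: 0.0473
time_s: 10.4
ee_pos: [0.5325, -0.2457, 0.161]
eef_rot: [-1.572, 0.0, 1.537]
force: [-1.0, 0.5, 0.8]
grip_width: 0.0475
t 10.5 pos [ 0.5324 -0.2457  0.1608] rot [-9.003e+01  1.000e-02  8.804e+01] w 0.0471 F [-0.2 -0.4  0.3] M [ 0.   -0.01  0.01] q [-0.49  0.44  1.49 -0.    1.22 -2.03]
shift x -0.0003 y 0.0428 z 0.0009 spin 0.04
```

View pics/crop6.png

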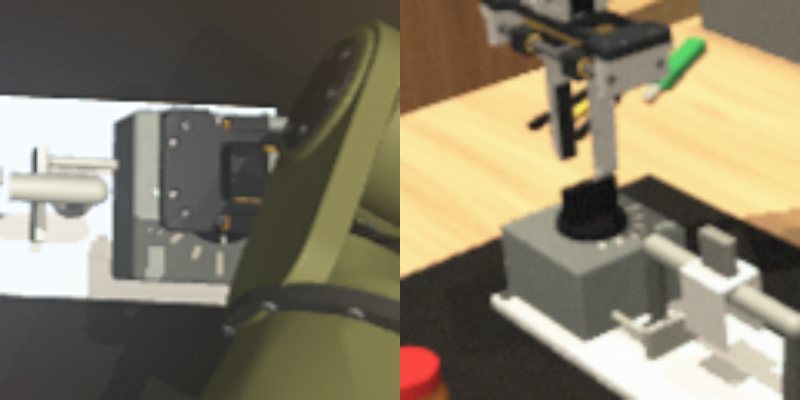

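Fingers are aligned either side of the dial's grip bar (scene crop (590,200)). I'll descend and grip.

```bash
python3 -m handwheel '[{"fingers":0,"x":0,"y":0.01,"z":0.001,"spin":0},{"fingers":0,"x":0,"y":0.02,"z":0.001,"spin":0},{"fingers":0,"x":0,"y":0.03,"z":0.001,"spin":0},{"fingers":0,"x":0,"y":0.038,"z":0.001,"spin":0},{"fingers":0,"x":0,"y":0.043,"z":0.001,"spin":0},{"fingers":0,"x":0,"y":0.043,"z":0.001,"spin":0},{"fingers":-1,"x":0,"y":0.043,"z":0.001,"spin":0},{"fingers":-1,"x":0,"y":0.043,"z":0.001,"spin":0},{"fingers":-1,"x":0,"y":0.043,"z":0.001,"spin":0},{"fingers":-1,"x":0,"y":0.043,"z":0.001,"spin":0}]' 50
python3 -m handwheel '[{"fingers":-1,"x":0,"y":0,"z":0,"spin":0},{"fingers":-1,"x":0,"y":0,"z":0,"spin":0},{"fingers":-1,"x":0,"y":0,"z":0,"spin":0},{"fingers":-1,"x":0,"y":0,"z":0,"spin":0},{"fingers":-1,"x":0,"y":0,"z":0,"spin":0},{"fingers":-1,"x":0,"y":0,"z":0,"spin":2},{"fingers":-1,"x":0,"y":0,"z":0,"spin":4},{"fingers":-1,"x":0,"y":0,"z":0,"spin":6},{"fingers":-1,"x":0,"y":0,"z":0,"spin":8},{"fingers":-1,"x":0,"y":0,"z":0,"spin":10}]' 50
python3 - <<'E'
from h import *
go([.5315,-.246,.118],88-68.75)
E
```

```text
time_s: 11.5
ee_pos: [0.5314, -0.2457, 0.1177]
eef_rot: [-1.571, 0.0, 1.537]
force: [0.2, -0.4, -0.2]
grip_width: 0.0185
time_s: 12.5
ee_pos: [0.5314, -0.2461, 0.1177]
eef_rot: [-1.571, 0.001, 1.361]
force: [-1.0, -5.5, 1.6]
grip_width: 0.0136
t 12.5 pos [ 0.5314 -0.2461  0.1177] rot [-9.003e+01  4.000e-02  7.796e+01] w 0.0136 F [-1.  -5.5  1.6] M [-1.16  0.11  0.15] q [-0.5   0.48  1.53 -0.    1.13 -1.86]
shift x 0.0001 y -0.0003 z -0.0001 spin 58.71
```

```bash
for i in 1; do python3 -m handwheel '[{"fingers":-1,"x":0,"y":0,"z":0,"spin":3},{"fingers":-1,"x":0,"y":0,"z":0,"spin":6},{"fingers":-1,"x":0,"y":0,"z":0,"spin":9},{"fingers":-1,"x":0,"y":0,"z":0,"spin":13},{"fingers":-1,"x":0,"y":0,"z":0,"spin":17},{"fingers":-1,"x":0,"y":0,"z":0,"spin":21},{"fingers":-1,"x":0,"y":0,"z":0,"spin":25},{"fingers":-1,"x":0,"y":0,"z":0,"spin":29},{"fingers":-1,"x":0,"y":0,"z":0,"spin":32},{"fingers":-1,"x":0,"y":0,"z":0,"spin":35.8}]'; done
python3 - <<'E'
from h import *
go([.5315,-.246,.118],88-68.75)
a,d=grab('top','top6');b,e=grab('scene','sc6')
E
python3 -m handwheel '[{"fingers":-1,"x":0,"y":0,"z":0,"spin":2},{"fingers":-1,"x":0,"y":0,"z":0,"spin":4},{"fingers":-1,"x":0,"y":0,"z":0,"spin":7},{"fingers":-1,"x":0,"y":0,"z":0,"spin":10},{"fingers":-1,"x":0,"y":0,"z":0,"spin":13},{"fingers":-1,"x":0,"y":0,"z":0,"spin":16},{"fingers":-1,"x":0,"y":0,"z":0,"spin":19},{"fingers":-1,"x":0,"y":0,"z":0,"spin":21},{"fingers":-1,"x":0,"y":0,"z":0,"spin":22},{"fingers":-1,"x":0,"y":0,"z":0,"spin":23}]'
python3 - <<'E'
from h import *
go([.5315,-.246,.118],88-68.75)
a,d=grab('top','top7');b,e=grab('scene','sc7')
cv2.imwrite('pics/crop7.png',np.hstack([cv2.resize(a[170:300,370:500],(400,400)),cv2.resize(b[120:220,230:330],(400,400),interpolation=cv2.INTER_CUBIC)])[:,:,::-1])
# steel fence shift along gauge y: fence pixels z .03-.055 beneath bar
yv=np.array([.032,.9995])
for f in('5','7'):
  for n in('sc','top'):
    z=np.load(f'pics/{n}{f}.npz'); Q=cloud({'sc':'scene','top':'top'}[n],z['d'])
    M=(abs(Q[...,0]-.54)<.035)&(Q[...,1]>-.178)&(Q[...,1]<-.1)&(Q[...,2]>.03)&(Q[...,2]<.045);P=Q[M]
    if len(P)>8:print(f,n,len(P),P.mean(0).round(4),'y pct',np.percentile(P[:,:2]@yv,[5,50,95]).round(4))
E
```

```text
time_s: 13.5
ee_pos: [0.5312, -0.2464, 0.1177]
eef_rot: [-1.572, 0.001, 0.735]
force: [-1.5, -8.8, 1.6]
grip_width: 0.0138
t 13.5 pos [ 0.5312 -0.2464  0.1177] rot [-9.007e+01  5.000e-02  4.210e+01] w 0.0138 F [-1.5 -8.8  1.6] M [-1.63  0.38  0.08] q [-0.5   0.48  1.53 -0.    1.13 -1.23]
shift x 0.0005 y -0.0003 z 0.0001 spin 22.85
time_s: 14.6
ee_pos: [0.5311, -0.2465, 0.1177]
eef_rot: [-1.572, 0.001, 0.335]
force: [-4.1, -8.6, 2.4]
grip_width: 0.0139
t 14.6 pos [ 0.5311 -0.2465  0.1177] rot [-9.007e+01  4.000e-02  1.918e+01] w 0.0139 F [-4.1 -8.6  2.4] M [-1.78  0.7   0.12] q [-0.5   0.48  1.53 -0.    1.13 -0.83]
shift x 0.0006 y -0.0003 z 0.0003 spin -0.07
5 sc 108 [ 0.5505 -0.139   0.0375] y pct [-0.1501 -0.1135 -0.1082]
5 top 121 [ 0.5442 -0.1415  0.0374] y pct [-0.156  -0.1156 -0.109 ]
7 sc 105 [ 0.5535 -0.1288  0.0365] y pct [-0.1498 -0.1059 -0.0847]
7 top 125 [ 0.548  -0.1302  0.0364] y pct [-0.1551 -0.1057 -0.0857]
```

View pics/crop7.png

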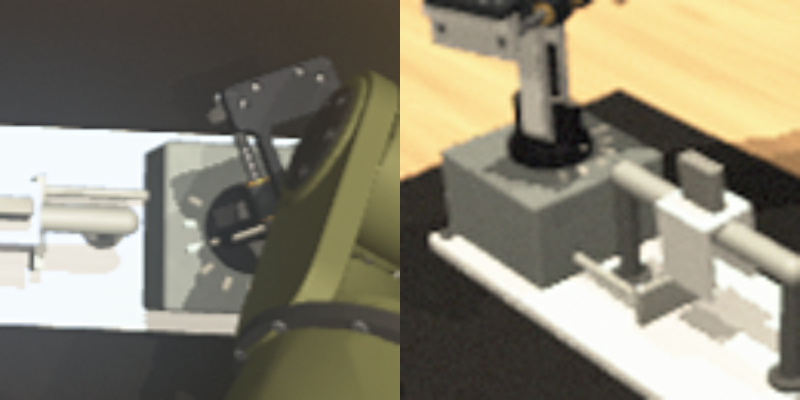

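Crop: the white pointer line runs from (275,228) to (232,240) and points at the third short mark (193,247). The saddle is still hanging at (690,230). I'll do one numerical check of the dial angle from the line and the fence travel.

```bash
python3 - <<'E'
from h import *
def line(f):
    z=np.load(f'pics/{f}.npz');im=z['im'].astype(int);Q=cloud('top',z['d'])
    c=np.array([.531,-.246]); r=np.hypot(Q[...,0]-c[0],Q[...,1]-c[1])
    M=(r<.030)&(Q[...,2]>.09)&(Q[...,2]<.135)&(im.min(2)>110); v,u=np.nonzero(M)
    zz=np.median(Q[M][:,2]); P=np.array([onz('top',a,b,.128)[:2] for a,b in zip(u,v)])
    vx,vy,_,_=cv2.fitLine((P*1000).astype(np.float32),cv2.DIST_L2,0,.1,.1).ravel()
    m=P.mean(0); print(f,len(u),'z',zz.round(3),'mean',m.round(4),'line deg',np.degrees(np.arctan2(vy,vx))%180,'from axis deg',np.degrees(np.arctan2(*(m-c)[::-1])))
for f in('top0','top7'): line(f)
yv=np.array([.032,.9995])
for n,c in(('sc','scene'),('top','top')):
    r=[]
    for f in('0','6','7'):
        if n+f=='top6':pass
        Q=cloud(c,np.load(f'pics/{n}{f}.npz')['d']); M=(abs(Q[...,0]-.54)<.035)&(Q[...,1]>-.178)&(Q[...,1]<-.07)&(Q[...,2]>.025)&(Q[...,2]<.045);P=Q[M]
        h=P[:,:2]@yv; r.append(np.percentile(h,[90,95,98]).round(4))
    print(n,r)
E
```

```text
top0 24 z 0.129 mean [ 0.5146 -0.2475] line deg 164.73326 from axis deg -174.79174499291773
top7 22 z 0.129 mean [ 0.5252 -0.2324] line deg 107.73999 from axis deg 113.05671191086732
sc [array([-0.1079, -0.1073, -0.1067]), array([-0.0926, -0.0919, -0.0911]), array([-0.085 , -0.0845, -0.0843])]
top [array([-0.1092, -0.109 , -0.1088]), array([-0.0932, -0.093 , -0.0929]), array([-0.0879, -0.0855, -0.085 ])]
```

The estimates agree on stop 3. Fence travel is 23-23.5 mm (stop 2 gave 15.5-16), and the line angle averages about 69°. A small lag is possible, so I'll add 1°, settle, check and hand in.

```bash
python3 -m handwheel '[{"fingers":-1,"x":0,"y":0,"z":0,"spin":0.5},{"fingers":-1,"x":0,"y":0,"z":0,"spin":1},{"fingers":-1,"x":0,"y":0,"z":0,"spin":1},{"fingers":-1,"x":0,"y":0,"z":0,"spin":1},{"fingers":-1,"x":0,"y":0,"z":0,"spin":1},{"fingers":-1,"x":0,"y":0,"z":0,"spin":1},{"fingers":-1,"x":0,"y":0,"z":0,"spin":1},{"fingers":-1,"x":0,"y":0,"z":0,"spin":1},{"fingers":-1,"x":0,"y":0,"z":0,"spin":1},{"fingers":-1,"x":0,"y":0,"z":0,"spin":1}]'
python3 - <<'E'
from h import *
go([.5315,-.246,.118],88-68.75)
b,e=grab('scene','sc8'); Q=cloud('scene',e); yv=np.array([.032,.9995])
M=(abs(Q[...,0]-.54)<.035)&(Q[...,1]>-.178)&(Q[...,1]<-.07)&(Q[...,2]>.025)&(Q[...,2]<.045)
print(np.percentile(Q[M][:,:2]@yv,[90,95,98]).round(4))
M=(abs(Q[...,0]-.54)<.03)&(abs(Q[...,1]+.071)<.04)&(Q[...,2]>.13)&(Q[...,2]<.16);print('tab',Q[M].mean(0),Q[M].max(0))
d=np.abs(b.astype(int)-np.load('pics/sc0.npz')['im']).max(2)
for n,(u,v) in dict(glue=(323,265),tape=(377,306),jar=(212,212)).items(): print(n,(d[v-25:v+25,u-22:u+22]>60).mean().round(3))
print(workorder.hand_in())
E
```

```text
time_s: 15.7
ee_pos: [0.531, -0.2465, 0.1177]
eef_rot: [-1.572, 0.001, 0.318]
force: [-3.7, -8.6, 2.7]
grip_width: 0.0136
t 15.7 pos [ 0.531  -0.2465  0.1177] rot [-9.007e+01  5.000e-02  1.823e+01] w 0.0136 F [-3.7 -8.6  2.7] M [-1.77  0.68  0.16] q [-0.5   0.48  1.53 -0.    1.13 -0.81]
shift x 0.0006 y -0.0003 z 0.0003 spin -1.02
[-0.0846 -0.0843 -0.0837]
tab [ 0.543767   -0.06832053  0.14181379] [ 0.54885318 -0.05389167  0.15036928]
glue 0.0
tape 0.0
jar 0.0
the job is handed in; nothing more can be done
None
```

I hung the aluminium saddle astride the middle of the gauge's bar and let go of it. I then gripped the dial (50 N), turned it clockwise to the third stop, and handed in at about 15.8 s while still holding it there.

Last checks:
- **Dial angle:** the gripper turned 69.8° (1.22 rad) against 1.2 rad for the third stop. I did not count individual clicks; I judged the stop from the gripper angle, the fence and the pointer line.
- **Fence travel:** it moved about 23 mm from home, against 24 mm nominal, after about 15.5–16 mm at the second stop.
- **Pointer line:** in the picture it points at the third short mark. Its measured angle was noisy, 65–72° depending on the reference, taken before a final 1° turn.
- **Saddle:** it was still hanging, with the tab top at about 0.150 m against 0.148 m expected.
- **Glue bottle, tape measure and jar:** the scene picture showed no change at any of them.
- **Disagreements:** the two cameras differed by 2–3 mm, about the calibration tolerance. The wrist showed a steady side force of about 9 N from a slightly off-axis grip, well under the limits.

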